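# Seat the bronze bishop in its tapered display cup and rock-check it

## Task

Lift the bronze bishop out of its wooden stand and set its cone foot into the sprung brass cup of the display plinth, pressing it straight down with about 12 N (never more than 20 N) for a moment to bed the taper. Then check that it is not stuck: without lifting it out, rock it over by 6 to 10 degrees in the cup, and let it go so that it is left standing upright, fully home and free of the hand. Leave the knight, the magnifier and the pin dish where they are.

Things in the scene. Friction and masses are not known exactly. Their poses are not given: they have to be found in the camera images.
- bishop_mid (a point): Bronze chess bishop, 97 mm tall, about 350 g: point on its axis 50 mm above the tip of its foot; z is its axis, upward. Grip it by the straight round stem, 24 mm wide, from 40 to 66 mm above the tip; the neck and mitre-shaped head above are no wider, but for a thin collar line. At the start it stands upright in the wooden stand.
- bishop_tip (a point): Centre of the flat tip of the bishop's cone foot, 50 mm below bishop_mid along its axis. The foot is 16 mm wide at the tip and widens to 48 mm at 22.5 mm up; a 48 mm shoulder reaches to 26 mm up and narrows to the stem at 40 mm. Seated in the cup and let go, the bishop leans about a point some 10 mm above the tip when its stem is pushed sideways with a few newtons, and settles back nearly upright by itself.
- plinth_base (a point): Display plinth fixed to the tray: centre of its underside, z up. Round wooden base 68 mm wide, 16 mm tall. Above it, on the vertical axis through this point, a post carries an open-topped brass cup, 53 mm wide at the rim, 22 mm tall; its bore is a cone matching the bishop's foot. Seated, the bishop's tip rests about 38 to 68 mm above this point, differing each time with the post's height.
- knight_mid (a point): Carved bone knight standing on the tray, 75 mm tall, foot 42 mm wide; point on its axis 35 mm above its underside. A bystander.
- magnifier_lens (a point): Magnifier lying on the tray: centre of its round lens (70 mm over the brass rim); its horn handle runs along its own -x to 128 mm from this point; 12 mm thick. A bystander.
- dish_mid (a point): Enamel pin dish on the tray, 72 mm wide, 14 mm tall; point at its centre, 7 mm up. A bystander.
- tray: Fixed wooden slide tray, pulled out of the display case; origin under the middle of the tray, on the sideboard. The tray is 400 (x) by 600 (y) mm, its floor 12 mm above the origin, rims 26 mm tall. The glass display case (470 by 320 mm, 198 mm tall) begins at its own y = +295 mm.
- stand: Plain square wooden stand fixed to the tray, 52 mm wide, 16 mm tall, with a 31 mm square hole; origin at the centre of its underside. The bishop's foot starts in it, its tip 5 mm above this origin, and lifts straight out.
- plinth_boss (a point): Top of the plinth's brass boss (32 mm wide), on the same axis, 28 mm above plinth_base. The post out of it is clamped at an unmeasured height: the cup's rim is 28 to 59 mm above this point, so feel for it. The cup rides on a stiff vertical spring: it stays up under the bishop's weight, gives from about 5 N, then 1 mm for each 5 N, and strikes its stop at 5 mm.
Mind the look-alikes: they are no part of the job. What is shaped like the part that bears bishop_mid but blue or red is not meant.

How it is judged:
On the way, in this order (a step that is already met when the one before it is completed fails the run):
1. the bishop is pressed upright into the cup with at least 9 N for 0.3 s (horizontal distance between bishop_tip and plinth_base below 0.003 m and z of bishop_tip in the frame of plinth_base between 0.03 and 0.074 m and angle between bishop_mid's own z axis and vertical below 0.07 rad and contact force between bishop and plinth above 9 N), for 0.3 s.
2. the bishop is rocked at least 5 degrees from upright with its foot still in the cup (horizontal distance between bishop_tip and plinth_base below 0.012 m and z of bishop_tip in the frame of plinth_base between 0.03 and 0.074 m and angle between bishop_mid's own z axis and vertical above 0.087 rad and contact force between bishop and plinth above 0.5 N), for 0.1 s.
At the end, for the whole second after the job is handed in: The bishop stands released and at rest in the cup: its tip within 3 mm of the plinth's axis, its weight carried by the cup, its axis within 4 degrees (0.07 rad) of vertical (horizontal distance between bishop_tip and plinth_base below 0.003 m and z of bishop_tip in the frame of plinth_base between 0.03 and 0.074 m and angle between bishop_mid's own z axis and vertical below 0.07 rad and contact force between bishop and plinth above 1.5 N and linear speed of bishop below 0.02 m/s); the robot touches nothing.
It fails at once if the bishop is pushed against the plinth with more than 22 N (contact force between bishop and plinth above 22 N).
It fails at once if the bishop is tipped more than 20 degrees (angle between bishop_mid's own z axis and vertical above 0.35 rad).
It fails at once if the knight is shifted more than 15 mm (distance of knight_mid from where it was at the start of the episode above 0.015 m).
It fails at once if the magnifier is shifted more than 15 mm (distance of magnifier_lens from where it was at the start of the episode above 0.015 m).
It fails at once if the pin dish is shifted more than 15 mm (distance of dish_mid from where it was at the start of the episode above 0.015 m).
It also fails if it takes over 58 s, if anything falls off the work surface, if the arm or the gripper's body presses on something with over 40 N, if the wrist force passes 120 N, or if a joint passes its speed limit or range.

## Robot

A 6-joint arm with a two-finger parallel gripper is mounted at the origin on the work surface. World frame = base frame: x ahead of the robot, y to its left, z up, the work surface at z = 0. Lengths are in m, angles in rad, forces in N, time in s.
With the tool pointing down it reaches from about 0.325 to 0.9 m from the base axis. Payload 3.5 kg.
Tool frame: the origin (TCP) lies at the very end of the fingers, on their centre line; the grasp point (between the pads) lies 19 mm behind it; y points along the fingers, z is the direction in which the jaws open and shut, and the axes are right-handed (so a half turn about y gives the same grasp; the last joint's range is limited). The gripper opens to 85 mm and grips with 20 to 120 N. Pads are 22 mm wide; open, the fingers measure 114 mm over their backs; the gripper's body (76 mm by 85 mm) begins 54 mm behind the grasp point. The pads swing forward as they close: fully open they stand 13 mm farther back than shut.
Start: joints at [-1.367, 0.276, -0.026, 1.268, 0, 1.467], TCP at [0.189, -0.596, 0.231] pointing down, gripper open.
Joint ranges: [-3.12, 3.12], [-0.85, 1.88], [-1.08, 1.24], [-1.95, 2.15], [-1.57, 1.53], [-3.14, 3.14]. Speed limits (rad/s): [2.57, 2.57, 3.14, 3.14, 3.14, 3.14].

## Interface

Orientations are given as a unit quaternion [x, y, z, w].
In Python, from plant import sensors, optics, ticket gives the robot as it stands.
- The arm moves only by the tool send_rows, never from a script. Its argument "commands" is a list of rows, each a list of 3 entries, a list of its own where there are three numbers: the shift along the tool's x, y, z in m, then the turn about the tool's y in degrees, then the closure in counts, from 0 (fully open) to 255 (shut). A call has 1 to 12 rows; each row shifts and turns the pose as measured when the row begins, along the tool's axes as they then stand; what a row does not reach is not made up. A row lasts 1/12 s, in which the tool goes at most 41.7 mm and 7.16 degrees, less where a joint would pass 70% of its speed; a pose out of reach is approached as far as the arm can. A call with a gripper value outside its range is refused whole. The fingers move at their own pace and stop on an object; the grip force is fixed at half the most. Time passes only in rows, so rows that do not move let the fingers close. It gives the time, the measured TCP pose, the force and the opening at its end, in the units of the state.
- sensors.observe(): the state, without advancing time (a new reading comes with each control period).
- optics.camera(name): name is "scene" or "top" or "wrist"; returns the picture (420x560x3 uint8, red, green, blue); there is no depth.
- optics.calibration(name): a dict with "intrinsics" (3x3 intrinsics, pixels), "pose" (4x4, takes a point from camera to world coordinates). Camera axes: x right, y down, z forward; pixel columns grow to the right and rows downward; lengths in m; the calibration is good to about 2 mm. A picture is of the moment at which its call begins: read the wrist's pose just before it. calibration takes no time and is no camera call; for the wrist camera it gives the pose at the moment of the call.
- ticket.sign_off(): hands the job in, once; it reports no verdict.
The state is a dict: "time": time; "joint_pos": joint angles; "qd": joint speeds; "effort": joint torques, N m; "tool_pos": TCP position; "orientation": TCP orientation; "wrist_force": force on the tool from outside, world axes, zero at the start; "moment": the same for the moment, N m; "width": finger opening in m.
Only numpy, scipy, OpenCV 4.12 (cv2) and the standard library are available. Lean on these libraries where they do the work, as an engineer would, in place of code of your own. Each camera call takes 0.05 s, during which the arm holds its last target. There are 200 camera calls.

## Working session

There is one attempt and no reset: what is moved stays moved. The work goes in short steps, Python scripts to look and compute and a tool call to move; the robot and the scene stay as the last step left them, time stands still between calls to the robot, and variables do not carry over. Pictures are saved under pics/ and viewed, about 8 in all and at most 12, crops included, and the job is handed in when it is done.

Besides the shell and the picture viewer there is one more tool, called after "Emit:" as a command line: name --argument value ..., lists and objects as JSON in quotes. send_rows: Moves the arm, as the interface text tells. Its arguments: {"type":"object","properties":{"commands":{"type":"array","items":{"type":"array"}}},"required":["commands"]}

```bash
mkdir -p pics; ls; cat > h.py <<'E'
import numpy as np, cv2
from plant import sensors, optics, ticket
from scipy.spatial.transform import Rotation as R
def snap(n,f):
    c=optics.calibration(n); im=optics.camera(n); cv2.imwrite(f'pics/{f}.png',cv2.cvtColor(im,cv2.COLOR_RGB2BGR)); return im,c
def ray(c,u,v):
    K=np.array(c['intrinsics']);T=np.array(c['pose']); d=T[:3,:3]@np.linalg.inv(K)@np.array([u,v,1.]); return T[:3,3],d/np.linalg.norm(d)
def onz(c,u,v,z):
    o,d=ray(c,u,v); return o+d*(z-o[2])/d[2]
def tri(a,b):
    A=np.zeros((3,3));y=np.zeros(3)
    for o,d in (a,b):
        P=np.eye(3)-np.outer(d,d);A+=P;y+=P@o
    p=np.linalg.solve(A,y); return p,[float(np.linalg.norm((np.eye(3)-np.outer(d,d))@(p-o))) for o,d in (a,b)]
def proj(c,p):
    K=np.array(c['intrinsics']);T=np.linalg.inv(np.array(c['pose'])); q=T[:3,:3]@np.array(p)+T[:3,3]; q=K@q; return q[:2]/q[2]
E
python3 - <<'E'
from h import *
np.set_printoptions(precision=4,suppress=True)
for n in ('scene','top'):
    im,c=snap(n,n+'0'); print(n,c)
s=sensors.observe();print(s)
print(R.from_quat(s['orientation']).as_matrix())
a=cv2.imread('pics/scene0.png');b=cv2.imread('pics/top0.png')
E
```

```text
pics
scene {'intrinsics': array([[511.5594,   0.    , 288.4913],
       [  0.    , 511.5594, 210.1342],
       [  0.    ,   0.    ,   1.    ]]), 'pose': array([[-0.6064,  0.6253, -0.4912,  1.1584],
       [ 0.7951,  0.4774, -0.3739,  0.3484],
       [ 0.0007, -0.6173, -0.7867,  0.914 ],
       [ 0.    ,  0.    ,  0.    ,  1.    ]])}
top {'intrinsics': array([[492.8742,   0.    , 282.5795],
       [  0.    , 492.8742, 209.0366],
       [  0.    ,   0.    ,   1.    ]]), 'pose': array([[ 0.0258, -0.9933,  0.1125,  0.5519],
       [-0.999 , -0.0298, -0.0333, -0.0166],
       [ 0.0364, -0.1115, -0.9931,  0.8762],
       [ 0.    ,  0.    ,  0.    ,  1.    ]])}
{'time': 0.1, 'joint_pos': array([-1.3674,  0.2771, -0.0278,  1.268 ,  0.    ,  1.4674]), 'qd': array([ 0.0013, -0.0018,  0.0026,  0.002 ,  0.0023,  0.    ]), 'effort': array([  0.0005, -44.6709,  29.6129,   0.0084,  -0.0001,  -0.    ]), 'tool_pos': array([ 0.1886, -0.5951,  0.2303]), 'orientation': array([-0.1081,  0.6995, -0.6981,  0.108 ]), 'wrist_force': array([ 0.5099,  0.0226, -0.3017]), 'moment': array([ 0.0511, -0.0196,  0.0079]), 'width': 0.0854262807381031}
[[-0.9533 -0.0004  0.302 ]
 [-0.302   0.002  -0.9533]
 [-0.0002 -1.     -0.002 ]]
```

View pics/scene0.png

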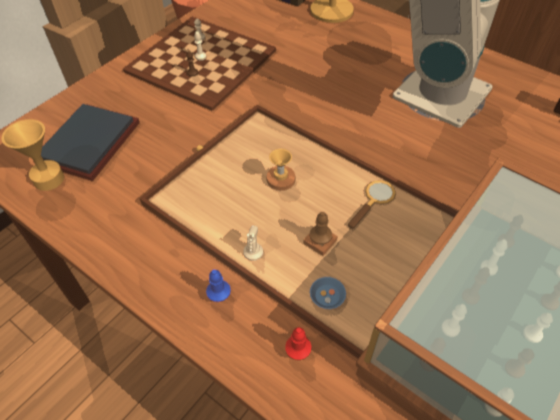

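View pics/top0.png

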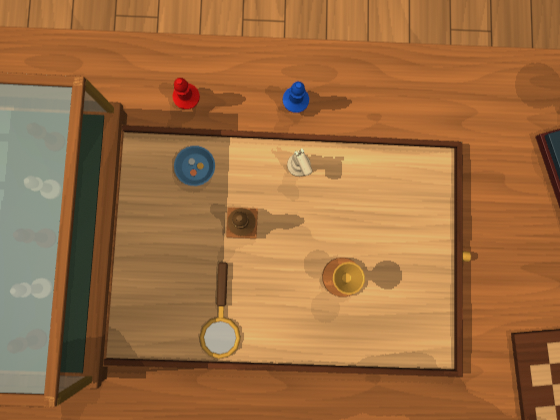

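The scene view shows the bronze bishop in its stand at about (321,230) and the plinth with its brass cup at about (281,168). In the top view they are at (241,221) and (346,277). The knight is at top (300,163), the dish at (194,165), and the magnifier runs from (221,337) to (221,265). Next I'll enlarge these.

```bash
python3 - <<'E'
from h import *
s=cv2.imread('pics/scene0.png');t=cv2.imread('pics/top0.png')
def crop(im,u,v,w=30,k=6):
    c=cv2.resize(im[v-w:v+w,u-w:u+w],None,fx=k,fy=k,interpolation=cv2.INTER_CUBIC)[:300 if k==5 else None]
    for i in range(0,2*w,10):
        cv2.putText(c,str(u-w+i),(i*k,9),0,.33,(255,255,255),1);cv2.putText(c,str(v-w+i),(0,i*k+4),0,.33,(255,255,255),1)
        cv2.line(c,(i*k,0),(i*k,2*w*k),(120,120,120),1);cv2.line(c,(0,i*k),(2*w*k,i*k),(120,120,120),1)
    return c
m=np.vstack([np.hstack([crop(s,321,230,30,5),crop(s,281,168,30,5)]),np.hstack([crop(t,241,221,30,5),crop(t,346,277,30,5)])])
cv2.imwrite('pics/m0.png',m);print(m.shape)
E
```

```text
(600, 600, 3)
```

View pics/m0.png

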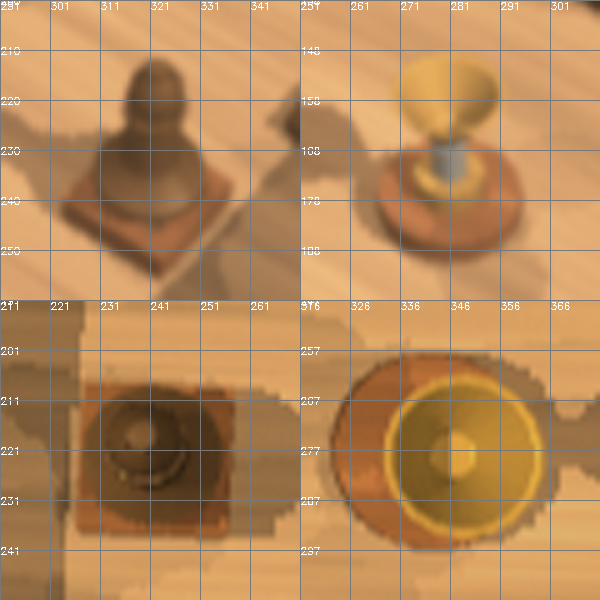

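```bash
python3 - <<'E'
from h import *
np.set_printoptions(precision=4,suppress=True)
s=optics.calibration('scene');t=optics.calibration('top')
print('cup rim',tri(ray(s,280.1,157.2),ray(t,348.7,279)))
print('head',tri(ray(s,322,217),ray(t,239,217.6)))
print('shoulder t',onz(t,241.5,222,.041),'stand top t',onz(t,(226.5+257.5)/2,(207.5+238)/2,.028))
# plinth base ellipses: top view, left 332..; scene l/r 377..523 -> 
print('base t (outline)',onz(t,322+17.5,277.5,.028),'scene',onz(s,281,175,.028))
print('boss scene',onz(s,281,172.5,.040))
o=sensors.observe();print(optics.calibration('wrist'), o['tool_pos'])
E
```

```text
cup rim (array([ 0.5322, -0.152 ,  0.085 ]), [0.00014758014995288558, 0.00014758014995292808])
head (array([0.624 , 0.0257, 0.101 ]), [4.562158193662569e-05, 4.562158193664603e-05])
shoulder t [0.6223 0.0245 0.041 ] stand top t [0.6221 0.0242 0.028 ]
base t (outline) [ 0.5329 -0.1457  0.028 ] scene [ 0.5331 -0.1496  0.028 ]
boss scene [ 0.5355 -0.1476  0.04  ]
{'intrinsics': array([[335.9212,   0.    , 271.3377],
       [  0.    , 335.9212, 208.4631],
       [  0.    ,   0.    ,   1.    ]]), 'pose': array([[ 0.3021, -0.9203, -0.2488,  0.2524],
       [-0.9533, -0.2921, -0.077 , -0.5751],
       [-0.0018,  0.2604, -0.9655,  0.3729],
       [ 0.    ,  0.    ,  0.    ,  1.    ]])} [ 0.1886 -0.5951  0.2303]
```

Emit:
send_rows --commands '[[[0,0,0],-7,0],[[0,0,0],-7,0],[[0,0,0],-7,0],[[0,0,0],-7,0],[[0,0,0],-7,0],[[0,0,0],-7,0],[[0,0,0],-7,0],[[0,0,0],-7,0],[[0,0,0],-7,0],[[0,0,0],-7,0],[[0,0,0],-5,0],[[0,0,0],0,0]]'

```text
time: 1.1
tool_pos: [0.1874, -0.5893, 0.2215]
orientation: [-0.516, 0.484, -0.474, 0.524]
wrist_force: [-0.2, 0.3, -0.5]
width: 0.0855
```

```bash
cat >> h.py <<'E'
def st(*tgt):
    np.set_printoptions(precision=4,suppress=True)
    s=sensors.observe(); M=R.from_quat(s['orientation']).as_matrix()
    print('t',s['time'],'tcp',s['tool_pos'],'F',s['wrist_force'],'w',s['width'],'q',s['joint_pos']); print(M)
    for g in tgt: print('to',g,'tool shift',M.T@(np.array(g)-s['tool_pos']))
    return s,M
E
python3 -c "
from h import *
st([.55,-.1,.25],[.623,.025,.2])"
```

```text
t 1.1 tcp [ 0.1874 -0.5893  0.2215] F [-0.1857  0.321  -0.464 ] w 0.08545252228923579 q [-1.3674  0.2825 -0.0393  1.2674 -0.      0.1204]
[[ 0.0829 -0.0037  0.9966]
 [-0.9964  0.018   0.0829]
 [-0.0183 -0.9998 -0.0022]]
to [0.55, -0.1, 0.25] tool shift [-0.458  -0.021   0.4019]
to [0.623, 0.025, 0.2] tool shift [-0.5756  0.031   0.4851]
```

Emit:
send_rows --commands '[[[-0.03,-0.001,0.0255],0,0],[[-0.03,-0.001,0.0255],0,0],[[-0.03,-0.001,0.0255],0,0],[[-0.03,-0.001,0.0255],0,0],[[-0.03,-0.001,0.0255],0,0],[[-0.03,-0.001,0.0255],0,0],[[-0.03,-0.001,0.0255],0,0],[[-0.03,-0.001,0.0255],0,0],[[-0.03,-0.001,0.0255],0,0],[[-0.03,-0.001,0.0255],0,0],[[-0.03,-0.001,0.0255],0,0],[[0,0,0],0,0]]'

```text
time: 2.1
tool_pos: [0.4525, -0.2277, 0.2331]
orientation: [-0.506, 0.496, -0.483, 0.515]
wrist_force: [-0.3, -1.1, 0.1]
width: 0.0856
```

```bash
python3 -c "
from h import *
st([.623,.025,.2])"
```

```text
t 2.1 tcp [ 0.4525 -0.2277  0.2331] F [-0.3444 -1.0784  0.0857] w 0.08558343050851765 q [-0.6026  0.0753 -0.2648  1.2465  0.0151  0.9256]
[[ 0.0424 -0.0045  0.9991]
 [-0.9989  0.0214  0.0425]
 [-0.0216 -0.9998 -0.0036]]
to [0.623, 0.025, 0.2] tool shift [-0.2444  0.0378  0.1812]
```

Emit:
send_rows --commands '[[[-0.027,0.001,0.02],0,0],[[-0.027,0.001,0.02],0,0],[[-0.027,0.001,0.02],0,0],[[-0.027,0.001,0.02],0,0],[[-0.027,0.001,0.02],0,0],[[-0.027,0.001,0.02],0,0],[[-0.027,0.001,0.02],0,0],[[-0.027,0.001,0.02],0,0],[[-0.027,0.001,0.02],0,0],[[0,0,0],0,0],[[0,0,0],0,0]]'

```text
time: 3.02
tool_pos: [0.6305, 0.0329, 0.2238]
orientation: [-0.502, 0.502, -0.489, 0.507]
wrist_force: [-0.9, 0.8, -0.5]
width: 0.085
```

```bash
python3 -c "
from h import *
st([.623,.025,.17],[.623,.025,.059])
im,c=snap('wrist','w1')
for z in (.028,.041,.1): print(proj(c,[.623,.025,z]))
m=cv2.cvtColor(im,cv2.COLOR_RGB2BGR)
"
```

```text
t 3.0167 tcp [0.6305 0.0329 0.2238] F [-0.8961  0.7673 -0.5206] w 0.08501788809850694 q [-0.0588  0.2973 -0.0147  1.2688  0.0183  1.4938]
[[ 0.0181 -0.0089  0.9998]
 [-0.9997  0.0189  0.0182]
 [-0.019  -0.9998 -0.0085]]
to [0.623, 0.025, 0.17] tool shift [ 0.0087  0.0537 -0.0072]
to [0.623, 0.025, 0.059] tool shift [ 0.0108  0.1647 -0.0062]
[264.5635 195.5919]
[264.1964 198.273 ]
[262.1106 213.5099]
```

View pics/w1.png

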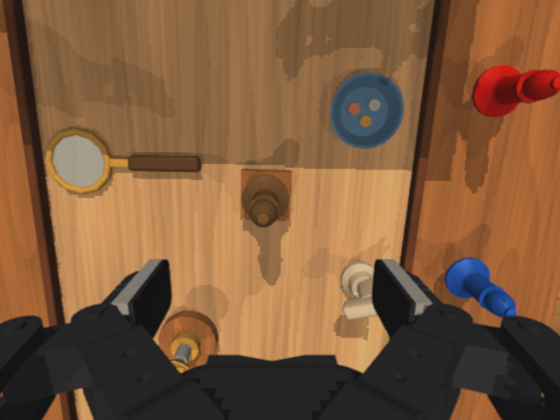

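The wrist view shows the stand top centred near (266,195) and the head near (263,209). Both are within about 2–3 px of the projected estimate, so I'm descending.

Emit:
send_rows --commands '[[[0.0045,0.03,-0.003],0,0],[[0.0045,0.03,-0.003],0,0],[[0,0.03,0],0,0],[[0,0.03,0],0,0],[[0,0.01,0],0,0],[[0,0,0],0,0]]'

```text
time: 3.57
tool_pos: [0.6226, 0.018, 0.093]
orientation: [-0.497, 0.504, -0.494, 0.505]
wrist_force: [-0.5, 0.8, -0.1]
width: 0.0853
```

```bash
python3 -c "
from h import *
st([.623,.025,.059])
"
```

```text
t 3.5667 tcp [0.6226 0.018  0.093 ] F [-0.4706  0.7533 -0.1003] w 0.08531338773589496 q [-0.0828  0.3752 -0.1974  1.0026  0.0167  1.4839]
[[ 0.0041 -0.003   1.    ]
 [-0.9998  0.017   0.0041]
 [-0.0171 -0.9999 -0.0029]]
to [0.623, 0.025, 0.059] tool shift [-0.0065  0.0341  0.0006]
```

Emit:
send_rows --commands '[[[-0.006,0.015,0],0,0],[[0,0.014,0],0,0],[[0,0,0],0,0],[[0,0,0],0,0]]'

```text
time: 3.9
tool_pos: [0.6235, 0.0207, 0.0682]
orientation: [-0.495, 0.505, -0.497, 0.503]
wrist_force: [0.9, -0.1, 0.4]
width: 0.0854
```

```bash
python3 -c "
from h import *
st([.623,.025,.059])
"
```

```text
t 3.9 tcp [0.6235 0.0207 0.0682] F [ 0.9292 -0.1092  0.3673] w 0.08536981166204245 q [-0.0779  0.3993 -0.2212  0.9512  0.016   1.4954]
[[-0.0026  0.0004  1.    ]
 [-0.9999  0.0161 -0.0026]
 [-0.0161 -0.9999  0.0004]]
to [0.623, 0.025, 0.059] tool shift [-0.0042  0.0093 -0.0005]
```

Emit:
send_rows --commands '[[[-0.004,0.008,0],0,0],[[-0.002,0.003,0],0,0],[[0,0,0],0,0]]'

```text
time: 4.15
tool_pos: [0.6268, 0.0261, 0.0615]
orientation: [-0.493, 0.503, -0.499, 0.505]
wrist_force: [0.1, 1.0, 0.5]
width: 0.0852
```

```bash
python3 -c "
from h import *
st([.623,.025,.059])
im,c=snap('wrist','w2')
"
```

```text
t 4.15 tcp [0.6268 0.0261 0.0615] F [0.0604 1.0421 0.471 ] w 0.08519633479303841 q [-0.0688  0.4071 -0.2256  0.9313  0.016   1.5065]
[[-0.0044  0.0078  1.    ]
 [-0.9999  0.0155 -0.0045]
 [-0.0156 -0.9998  0.0077]]
to [0.623, 0.025, 0.059] tool shift [ 0.0012  0.0025 -0.0038]
```

View pics/w2.png

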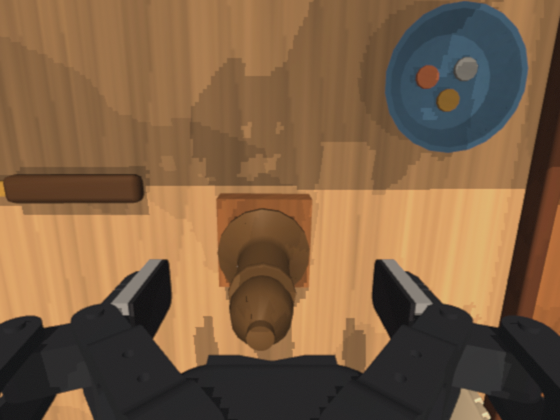

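The bishop is upright between the open fingers. Its axis is at u≈263 and the finger centre at ≈271, so I shift about −4 mm along tool z and then close.

Emit:
send_rows --commands '[[[0.001,0.002,-0.004],0,0],[[0,0,0],0,0]]'

```text
time: 4.37
tool_pos: [0.6234, 0.0252, 0.0606]
orientation: [-0.493, 0.502, -0.5, 0.505]
wrist_force: [-1.0, -0.1, 0.6]
width: 0.0852
```

```bash
python3 -c "
from h import *
st([.623,.025,.059])
"
```

```text
t 4.3667 tcp [0.6234 0.0252 0.0606] F [-0.9565 -0.1296  0.6089] w 0.08518794493232465 q [-0.0706  0.4018 -0.2361  0.9243  0.0159  1.5042]
[[-0.0038  0.0097  0.9999]
 [-0.9999  0.0152 -0.004 ]
 [-0.0152 -0.9998  0.0096]]
to [0.623, 0.025, 0.059] tool shift [ 0.0003  0.0016 -0.0005]
```

Emit:
send_rows --commands '[[[0,0,0],0,255],[[0,0,0],0,255],[[0,0,0],0,255],[[0,0,0],0,255],[[0,0,0],0,255],[[0,0,0],0,255]]'

```text
time: 4.87
tool_pos: [0.6232, 0.0252, 0.0614]
orientation: [-0.493, 0.502, -0.5, 0.505]
wrist_force: [-2.4, -0.5, 1.5]
width: 0.0226
```

Emit:
send_rows --commands '[[[0,0,0],0,255],[[0,0,0],0,255],[[0,-0.01,0],0,255],[[0,-0.02,0],0,255],[[0,-0.025,0],0,255],[[0,-0.025,0],0,255],[[0,-0.025,0],0,255],[[0,0,0],0,255],[[0,0,0],0,255]]'

```text
time: 5.62
tool_pos: [0.616, 0.0239, 0.1649]
orientation: [-0.496, 0.506, -0.496, 0.502]
wrist_force: [-0.7, -0.2, -4.1]
width: 0.0229
```

```bash
python3 - <<'E'
from h import *
st([.532,-.127,.17])
a,_=snap('wrist','w3');b,_=snap('scene','s3')
cv2.imwrite('pics/m3.png',np.hstack([cv2.resize(a,(400,300)),cv2.resize(b[100:300,200:467],(400,300))])[:,:,::-1])
E
```

```text
t 5.6167 tcp [0.616  0.0239 0.1649] F [-0.6985 -0.1792 -4.133 ] w 0.02287861899623306 q [-0.0735  0.3059 -0.1308  1.1408  0.0156  1.5013]
[[-0.0041 -0.0056  1.    ]
 [-0.9999  0.016  -0.004 ]
 [-0.016  -0.9999 -0.0056]]
to [0.532, -0.127, 0.17] tool shift [ 0.1511 -0.0071 -0.0835]
```

View pics/m3.png

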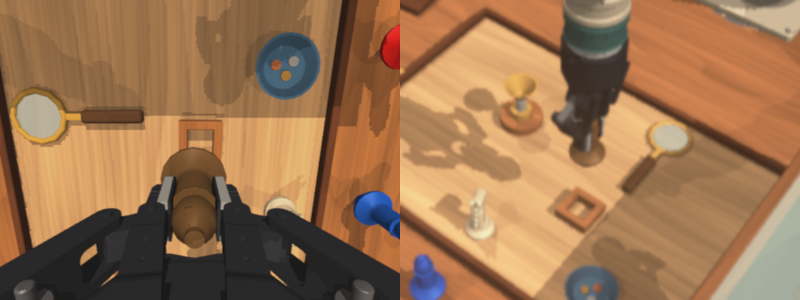

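The lift worked: the stand is empty, the bishop is held, and the force reads −4 N, matching its weight. Next I go past the plinth so the wrist camera can see the cup unobstructed.

Emit:
send_rows --commands '[[[0.015,-0.006,-0.005],0,255],[[0.03,-0.005,-0.01],0,255],[[0.033,-0.003,-0.0105],0,255],[[0.033,-0.002,-0.0105],0,255],[[0.033,-0.002,-0.0105],0,255],[[0.033,-0.002,-0.0105],0,255],[[0.033,-0.002,-0.0105],0,255],[[0.033,-0.002,-0.0105],0,255],[[0.02,0,-0.006],0,255],[[0,0,0],0,255],[[0,0,0],0,255]]'

```text
time: 6.63
tool_pos: [0.5155, -0.2441, 0.159]
orientation: [-0.503, 0.517, -0.482, 0.498]
wrist_force: [-0.9, 0.6, -3.8]
width: 0.0224
```

```bash
python3 - <<'E'
from h import *
st([.532,-.152,.18])
a,c=snap('wrist','w4')
print(proj(c,[.532,-.152,.085]),proj(c,[.532,-.152,.012]))
E
```

```text
t 6.6333 tcp [ 0.5155 -0.2441  0.159 ] F [-0.8831  0.6375 -3.8144] w 0.022353921418196986 q [-0.5579  0.2622 -0.2036  1.1555  0.0044  1.0119]
[[ 0.0003 -0.0404  0.9992]
 [-0.9995  0.0305  0.0015]
 [-0.0305 -0.9987 -0.0404]]
to [0.532, -0.152, 0.18] tool shift [-0.0927 -0.0188  0.0158]
[301.7898  77.6526] [297.5467  90.7609]
```

View pics/w4.png

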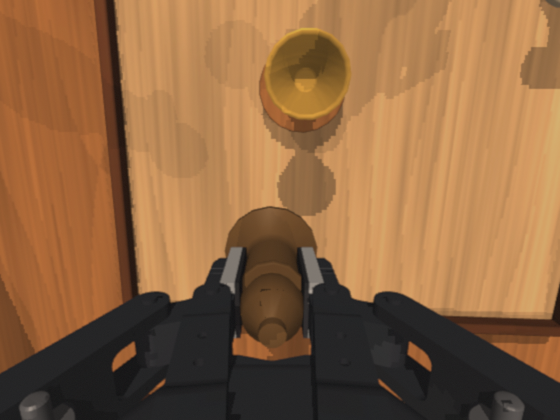

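The wrist view shows the cup rim centred near (308,75), about 86 px wide, and the held bishop at (271,250). I'll fit the rim in both views.

```bash
python3 - <<'E'
from h import *
np.set_printoptions(precision=4,suppress=True)
def rim(f,u,v,w):
    h=cv2.cvtColor(cv2.imread(f'pics/{f}.png'),cv2.COLOR_BGR2HSV)
    print(f,h[v,u],h[v,u-w+2],)
    m=((h[...,0]>=19)&(h[...,0]<=30)&(h[...,1]>165)).astype(np.uint8)*255
    k=np.zeros_like(m);cv2.circle(k,(u,v),w,255,-1);m&=k
    m=cv2.morphologyEx(m,cv2.MORPH_OPEN,np.ones((3,3)))
    cs=cv2.findContours(m,cv2.RETR_EXTERNAL,cv2.CHAIN_APPROX_NONE)[0];c=max(cs,key=cv2.contourArea)
    e=cv2.fitEllipse(cv2.convexHull(c));print(e,cv2.boundingRect(c));return e[0],m
s=sensors.observe();cw=optics.calibration('wrist');ct=optics.calibration('top')
(a,ma)=rim('w4',307,76,60);(b,mb)=rim('top0',348,279,28)
print(tri(ray(cw,*a),ray(ct,*b)))
for z in (.08,.085,.09,.095): print(z,onz(cw,*a,z)[:2],onz(ct,*b,z)[:2])
E
```

```text
w4 [ 18 171 125] [ 15 137 199]Traceback (most recent call last):
  File "<stdin>", line 12, in <module>
  File "<stdin>", line 10, in rim
cv2.error: OpenCV(4.12.0) /io/opencv/modules/imgproc/src/shapedescr.cpp:361: error: (-201:Incorrect size of input array) There should be at least 5 points to fit the ellipse in function 'fitEllipseNoDirect'
```

```bash
cat > rim.py <<'E'
from h import *
np.set_printoptions(precision=4,suppress=True)
def rim(f,u,v,w,hs=(17,150)):
    h=cv2.cvtColor(cv2.imread(f'pics/{f}.png'),cv2.COLOR_BGR2HSV)
    m=((h[...,0]>=hs[0])&(h[...,1]>hs[1])).astype(np.uint8)*255
    k=np.zeros_like(m);cv2.circle(k,(u,v),w,255,-1);m&=k
    m=cv2.morphologyEx(m,cv2.MORPH_OPEN,np.ones((3,3)))
    cs=cv2.findContours(m,cv2.RETR_EXTERNAL,cv2.CHAIN_APPROX_NONE)[0];c=max(cs,key=cv2.contourArea)
    e=cv2.fitEllipse(cv2.convexHull(c));print(f,np.round(np.hstack(e),1),cv2.boundingRect(c));return e[0]
E
python3 - <<'E'
from rim import *
h=cv2.cvtColor(cv2.imread('pics/w4.png'),cv2.COLOR_BGR2HSV)
for u in (264,267,270,285,300,330,345,349,352): print(u,h[75,u],end=' ')
print()
for v in (27,30,33,60,110,117,120,124): print(v,h[v,308],end=' ')
cw=optics.calibration('wrist');ct=optics.calibration('top')
a=rim('w4',307,76,60);b=rim('top0',348,279,28)
print(tri(ray(cw,*a),ray(ct,*b)))
for z in (.08,.085,.09,.095): print(z,onz(cw,*a,z)[:2],onz(ct,*b,z)[:2])
E
```

```text
264 [ 16 176 167] 267 [ 18 179 180] 270 [ 18 176 142] 285 [ 18 175 128] 300 [ 18 171 124] 330 [ 18 171 119] 345 [ 18 174 139] 349 [ 18 179 180] 352 [ 15 139 182] 
27 [ 17 143 185] 30 [ 19 177 196] 33 [ 18 176 149] 60 [ 18 165  93] 110 [ 18 181 180] 117 [ 18 179 188] 120 [ 14 167 113] 124 [ 13 168 105] w4 [307.4  73.   85.6  92.2  11. ] (265, 28, 86, 92)
top0 [348.5 277.9  32.   32.5 139.5] (333, 262, 32, 33)
(array([ 0.5343, -0.1503,  0.0927]), [0.00019931118220901223, 0.00019931118220916388])
0.08 [ 0.5352 -0.1484] [ 0.5338 -0.1524]
0.085 [ 0.5349 -0.1491] [ 0.5339 -0.1515]
0.09 [ 0.5346 -0.1499] [ 0.534  -0.1507]
0.095 [ 0.5343 -0.1507] [ 0.5341 -0.1498]
```

Emit:
send_rows --commands '[[[-0.015,-0.003,0.003],0,255],[[-0.015,-0.002,0.003],0,255],[[-0.015,-0.002,0.003],0,255],[[-0.015,-0.002,0.003],0,255],[[-0.015,-0.001,0.003],0,255],[[-0.015,-0.001,0.002],0,255],[[0,0,0],0,255],[[0,0,0],0,255]]'

```text
time: 7.35
tool_pos: [0.5302, -0.1388, 0.1636]
orientation: [-0.506, 0.52, -0.473, 0.499]
wrist_force: [-0.3, -0.3, -2.8]
width: 0.0228
```

```bash
cat >> h.py <<'E'
G=np.array([.0097,.0152]); L=.044; CUP=np.array([.5343,-.1505])
def tip():
    s,M=st(); d=M[:2,1]-G; t=s['tool_pos'][:2]+np.array([0,-.0007])+L*d
    e=CUP-t; print('tilt rel grasp',d,'tip',t,s['tool_pos'][2]-L,'err',e,'tool shift',M.T@np.array([*e,0]))
E
python3 -c "
from h import *
tip()"
```

```text
t 7.35 tcp [ 0.5302 -0.1388  0.1636] F [-0.2679 -0.2807 -2.8011] w 0.022832794758613374 q [-0.3828  0.2299 -0.2361  1.1698  0.0164  1.1755]
[[ 0.0109 -0.0542  0.9985]
 [-0.9991  0.0394  0.013 ]
 [-0.0401 -0.9978 -0.0537]]
tilt rel grasp [-0.0639  0.0242] tip [ 0.5274 -0.1385] 0.11961936505020616 err [ 0.0069 -0.012 ] tool shift [ 0.0121 -0.0008  0.0067]
```

Emit:
send_rows --commands '[[[0.012,0.01,0.007],0,255],[[0,0.03,0],0,255]]'

```text
time: 7.52
tool_pos: [0.541, -0.1503, 0.1273]
orientation: [-0.506, 0.515, -0.477, 0.502]
wrist_force: [1.2, -0.9, -4.1]
width: 0.0229
```

```bash
python3 -c "
from h import *
tip()"
```

```text
t 7.5167 tcp [ 0.541  -0.1503  0.1273] F [ 1.2269 -0.944  -4.1464] w 0.02291338577760059 q [-0.3939  0.2745 -0.2601  1.088   0.0148  1.1604]
[[ 0.0153 -0.0421  0.999 ]
 [-0.9993  0.0336  0.0168]
 [-0.0342 -0.9985 -0.0416]]
tilt rel grasp [-0.0518  0.0184] tip [ 0.5387 -0.1502] 0.08326488958772359 err [-0.0044 -0.0003] tool shift [ 0.0002  0.0002 -0.0044]
```

Emit:
send_rows --commands '[[[0,-0.04,-0.004],0,255],[[0,-0.04,0],0,255]]'

```text
time: 7.68
tool_pos: [0.5202, -0.1458, 0.1799]
orientation: [-0.512, 0.53, -0.461, 0.494]
wrist_force: [2.6, -0.4, -1.2]
width: 0.0225
```

```bash
python3 -c "
from h import *
tip()"
```

```text
t 7.6833 tcp [ 0.5202 -0.1458  0.1799] F [ 2.6363 -0.3736 -1.167 ] w 0.022527070554645354 q [-0.3999  0.2293 -0.2032  1.2393  0.0128  1.1545]
[[ 0.0134 -0.0879  0.996 ]
 [-0.9985  0.0511  0.0179]
 [-0.0524 -0.9948 -0.0871]]
tilt rel grasp [-0.0976  0.0359] tip [ 0.5159 -0.145 ] 0.1358586178354591 err [ 0.0184 -0.0055] tool shift [ 0.0058 -0.0019  0.0182]
```

Emit:
send_rows --commands '[[[0.005,0.035,0.018],0,255],[[0,0.005,0],0,255]]'

```text
time: 7.85
tool_pos: [0.5376, -0.1515, 0.1426]
orientation: [-0.511, 0.528, -0.464, 0.495]
wrist_force: [-1.7, 1.0, -6.8]
width: 0.0226
```

```bash
python3 -c "
from h import *
tip()"
```

```text
t 7.85 tcp [ 0.5376 -0.1515  0.1426] F [-1.7045  0.9761 -6.79  ] w 0.022581449255704798 q [-0.3968  0.2842 -0.2143  1.1656  0.0121  1.1588]
[[ 0.0126 -0.0812  0.9966]
 [-0.9987  0.0472  0.0165]
 [-0.0484 -0.9956 -0.0805]]
tilt rel grasp [-0.0909  0.032 ] tip [ 0.5336 -0.1508] 0.09860229567767521 err [0.0007 0.0003] tool shift [-0.0003 -0.      0.0007]
```

Emit:
send_rows --commands '[[[0,0.006,0.001],0,255],[[0,0.006,0],0,255]]'

```text
time: 8.02
tool_pos: [0.5386, -0.1527, 0.1292]
orientation: [-0.511, 0.528, -0.464, 0.494]
wrist_force: [0.3, 0.2, -3.7]
width: 0.0229
```

```bash
python3 -c "
from h import *
tip()"
```

```text
t 8.0167 tcp [ 0.5386 -0.1527  0.1292] F [ 0.3354  0.1511 -3.6887] w 0.022907978201866002 q [-0.3977  0.2974 -0.227   1.1391  0.0114  1.159 ]
[[ 0.0116 -0.0809  0.9967]
 [-0.9988  0.0463  0.0154]
 [-0.0474 -0.9956 -0.0803]]
tilt rel grasp [-0.0906  0.0311] tip [ 0.5346 -0.152 ] 0.08523749065225035 err [-0.0003  0.0015] tool shift [-0.0015  0.0001 -0.0003]
```

Emit:
send_rows --commands '[[[-0.0015,0.004,0],0,255],[[0,0.003,0],0,255]]'

```text
time: 8.18
tool_pos: [0.5374, -0.1513, 0.1211]
orientation: [-0.511, 0.528, -0.464, 0.494]
wrist_force: [-0.5, 0.0, -3.5]
width: 0.0225
```

Emit:
send_rows --commands '[[[0,0.002,0],0,255]]'

```text
time: 8.27
tool_pos: [0.537, -0.1512, 0.1188]
orientation: [-0.511, 0.529, -0.464, 0.494]
wrist_force: [-0.7, -0.7, -3.4]
width: 0.0227
```

```bash
python3 -c "
from h import *
tip()"
```

```text
t 8.2667 tcp [ 0.537  -0.1512  0.1188] F [-0.736  -0.6607 -3.3783] w 0.02273566547986361 q [-0.3962  0.3044 -0.2417  1.1185  0.0112  1.1614]
[[ 0.0108 -0.0821  0.9966]
 [-0.9988  0.0465  0.0146]
 [-0.0476 -0.9955 -0.0815]]
tilt rel grasp [-0.0918  0.0313] tip [ 0.533  -0.1505] 0.07482127367573649 err [ 0.0013 -0.    ] tool shift [ 0.     -0.0001  0.0013]
```

Emit:
send_rows --commands '[[[0,0.0015,0.001],0,255]]'

```text
time: 8.35
tool_pos: [0.5374, -0.1511, 0.1175]
orientation: [-0.512, 0.529, -0.464, 0.494]
wrist_force: [-3.1, -0.1, 2.6]
width: 0.0226
```

Emit:
send_rows --commands '[[[0,0.0012,0],0,255]]'

```text
time: 8.43
tool_pos: [0.5372, -0.1511, 0.1172]
orientation: [-0.512, 0.528, -0.464, 0.494]
wrist_force: [-2.5, 0.4, 2.6]
width: 0.0223
```

Emit:
send_rows --commands '[[[0,0.0012,0],0,255]]'

```text
time: 8.52
tool_pos: [0.5372, -0.1511, 0.1172]
orientation: [-0.512, 0.528, -0.464, 0.494]
wrist_force: [-2.9, 1.1, 3.5]
width: 0.0224
```

Emit:
send_rows --commands '[[[0,0.0012,0],0,255]]'

```text
time: 8.6
tool_pos: [0.5372, -0.1511, 0.1171]
orientation: [-0.512, 0.528, -0.465, 0.494]
wrist_force: [-3.0, 0.1, 2.4]
width: 0.0226
```

Contact at a tip height of about 0.073 m: wrist Fz went from −3.4 to +2.6 N. The hand has drifted about 5° tilted, so I release and let the bishop right itself before pressing.

Emit:
send_rows --commands '[[[0,0,0],0,110],[[0,0,0],0,110],[[0,0,0],0,110],[[0,0,0],0,110]]'

```text
time: 8.93
tool_pos: [0.5406, -0.1521, 0.1191]
orientation: [-0.51, 0.525, -0.467, 0.495]
wrist_force: [0.3, -0.6, 0.1]
width: 0.0485
```

```bash
python3 - <<'E'
from h import *
tip()
a,_=snap('wrist','w5');b,_=snap('scene','s5')
cv2.imwrite('pics/m5.png',np.hstack([cv2.resize(a,(400,300)),cv2.resize(b[90:240,180:380],(400,300))])[:,:,::-1])
E
```

```text
t 8.9333 tcp [ 0.5406 -0.1521  0.1191] F [ 0.3135 -0.5563  0.1493] w 0.04854015130506383 q [-0.3951  0.3038 -0.2411  1.1102  0.0109  1.162 ]
[[ 0.0116 -0.0735  0.9972]
 [-0.999   0.0425  0.0148]
 [-0.0435 -0.9964 -0.0729]]
tilt rel grasp [-0.0832  0.0273] tip [ 0.5369 -0.1516] 0.0750981154196096 err [-0.0026  0.0011] tool shift [-0.0011  0.0002 -0.0026]
```

View pics/m5.png

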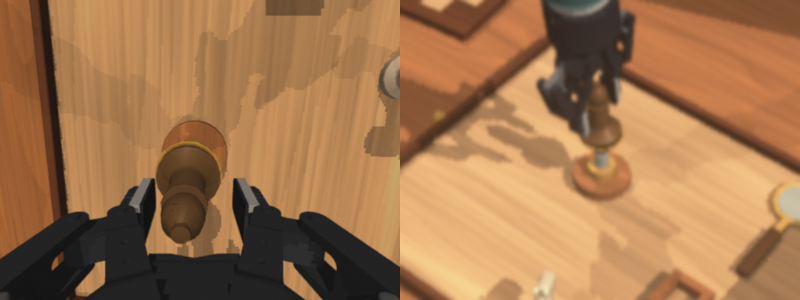

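The bishop stands seated and upright in the cup, nearer the left pad. I'll open fully, rise straight up, close, and press on the head top with shut fingertips.

Emit:
send_rows --commands '[[[0,0,-0.004],0,0],[[0,0,-0.002],0,0],[[0,0,0],0,0],[[-0.0007,-0.015,-0.001],0,0],[[-0.0007,-0.015,-0.001],0,0],[[-0.0007,-0.015,-0.001],0,0],[[-0.0007,-0.015,-0.001],0,0],[[-0.0007,-0.015,-0.001],0,0],[[0,-0.008,-0.001],0,0],[[0,0,0],0,0]]'

```text
time: 9.87
tool_pos: [0.5313, -0.1516, 0.2038]
orientation: [-0.511, 0.527, -0.465, 0.494]
wrist_force: [-0.1, -0.3, 0.1]
width: 0.0855
```

```bash
python3 - <<'E'
from h import *
st([.5343,-.1505,.185])
E
```

```text
t 9.8667 tcp [ 0.5313 -0.1516  0.2038] F [-0.0875 -0.2748  0.0944] w 0.08552590170163844 q [-0.4005  0.2271 -0.1526  1.2816  0.0107  1.1571]
[[ 0.0108 -0.0792  0.9968]
 [-0.9989  0.0451  0.0144]
 [-0.0461 -0.9958 -0.0786]]
to [0.5343, -0.1505, 0.185] tool shift [-0.0002  0.0185  0.0045]
```

```bash
python3 - <<'E'
from h import *
import pickle
a,ca=snap('wrist','w6');b,cb=snap('scene','s6');pickle.dump((ca,cb),open('c6.pkl','wb'))
p=[.5343,-.1505,.166]; print(proj(ca,p),proj(cb,p))
u,v=np.round(proj(cb,p)).astype(int);u0,v0=u-33,v-25
cb_=cv2.resize(b[v0:v0+75,u0:u0+100],(400,300),interpolation=cv2.INTER_CUBIC)
u,v=np.round(proj(ca,p)).astype(int);a0,b0=max(0,u-100),min(270,max(0,v-75))
ca_=cv2.resize(a[b0:b0+150,a0:a0+200],(400,300),interpolation=cv2.INTER_CUBIC)
print('scene crop',u0,v0,'x4; wrist crop',a0,b0,'x2')
cv2.imwrite('pics/m6.png',np.hstack([ca_,cb_])[:,:,::-1])
E
```

```text
[280.01965689 239.45761779] [279.63619474 131.31621908]
scene crop 247 106 x4; wrist crop 180 164 x2
```

View pics/m6.png

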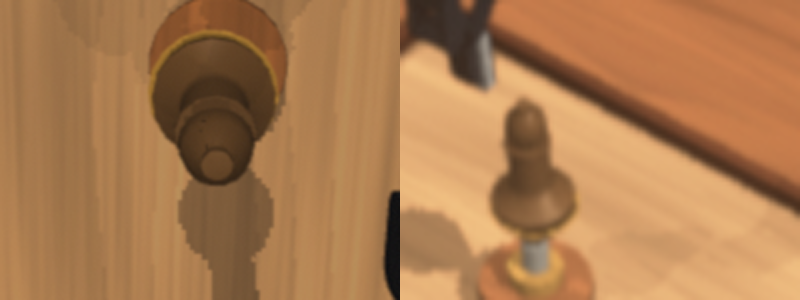

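```bash
python3 - <<'E'
from h import *
import pickle
np.set_printoptions(precision=4,suppress=True)
ca,cb=pickle.load(open('c6.pkl','rb'))
print(tri(ray(ca,288.5,246),ray(cb,278.5,131.5)))
for z in (.162,.167,.172): print(z,onz(ca,288.5,246,z),onz(cb,278.5,131.5,z))
print('rim from wrist',onz(ca,287.5,164+110/2-5,.092))
st([.5365,-.1515,.18])
E
```

```text
(array([ 0.5388, -0.1518,  0.1689]), [0.0014914096267364808, 0.0014914096267364433])
0.162 [ 0.5391 -0.1556  0.162 ] [ 0.5329 -0.1547  0.162 ]
0.167 [ 0.5392 -0.1539  0.167 ] [ 0.537  -0.1514  0.167 ]
0.172 [ 0.5393 -0.1522  0.172 ] [ 0.5412 -0.148   0.172 ]
rim from wrist [ 0.5363 -0.1531  0.092 ]
t 9.9667 tcp [ 0.5305 -0.1512  0.202 ] F [-0.4497 -0.3631  0.8028] w 0.0853480754106634 q [-0.4005  0.2284 -0.155   1.2805  0.0107  1.1572]
[[ 0.0107 -0.0814  0.9966]
 [-0.9988  0.046   0.0145]
 [-0.0471 -0.9956 -0.0808]]
to [0.5365, -0.1515, 0.18] tool shift [0.0014 0.0214 0.0078]
```

Emit:
send_rows --commands '[[[0.001,0.003,0.003],0,255],[[0.001,0.003,0.003],0,255],[[0.001,0.003,0.003],0,255],[[0,0,0],0,255],[[0,0,0],0,255],[[0,0,0],0,255],[[0,0,0],0,255],[[0,0,0],0,255],[[0,0,0],0,255]]'

```text
time: 10.72
tool_pos: [0.5363, -0.1525, 0.1848]
orientation: [-0.512, 0.532, -0.461, 0.492]
wrist_force: [0.0, 0.3, 0.1]
width: 0.0
```

```bash
python3 - <<'E'
from h import *
st([.538,-.153,.173])
E
```

```text
t 10.7167 tcp [ 0.5363 -0.1525  0.1848] F [0.0477 0.2696 0.124 ] w 2.516102697122003e-05 q [-0.3987  0.2576 -0.156   1.2611  0.0109  1.159 ]
[[ 0.0102 -0.0913  0.9958]
 [-0.9986  0.0502  0.0148]
 [-0.0514 -0.9946 -0.0906]]
to [0.538, -0.153, 0.173] tool shift [0.0011 0.0116 0.0028]
```

Emit:
send_rows --commands '[[[0.001,0.005,0.002],0,255],[[0,0.003,0.001],0,255],[[0,0.0015,0],0,255]]'

```text
time: 10.97
tool_pos: [0.5392, -0.1533, 0.1752]
orientation: [-0.512, 0.531, -0.461, 0.493]
wrist_force: [0.4, 0.5, 0.4]
width: -0.0001
```

Emit:
send_rows --commands '[[[0,0.0015,0],0,255]]'

```text
time: 11.05
tool_pos: [0.5391, -0.1532, 0.1734]
orientation: [-0.512, 0.531, -0.461, 0.493]
wrist_force: [0.4, -0.6, 0.5]
width: 0.0001
```

Emit:
send_rows --commands '[[[0,0.001,0],0,255]]'

```text
time: 11.13
tool_pos: [0.5388, -0.1531, 0.1721]
orientation: [-0.512, 0.531, -0.461, 0.493]
wrist_force: [-0.8, -0.3, 0.6]
width: 0.0001
```

Emit:
send_rows --commands '[[[0,0.0012,0],0,255]]'

```text
time: 11.22
tool_pos: [0.5387, -0.153, 0.1707]
orientation: [-0.512, 0.531, -0.461, 0.493]
wrist_force: [0.2, -0.7, -0.4]
width: -0.0001
```

Emit:
send_rows --commands '[[[0,0.001,0],0,255]]'

```text
time: 11.3
tool_pos: [0.5385, -0.1529, 0.1695]
orientation: [-0.512, 0.531, -0.461, 0.493]
wrist_force: [0.4, 0.5, 0.4]
width: 0.0001
```

Emit:
send_rows --commands '[[[0,0.001,0],0,255]]'

```text
time: 11.38
tool_pos: [0.5384, -0.1529, 0.1685]
orientation: [-0.512, 0.531, -0.461, 0.493]
wrist_force: [0.3, -0.2, 2.1]
width: -0.0002
```

Emit:
send_rows --commands '[[[0,0.001,0],0,255]]'

```text
time: 11.47
tool_pos: [0.5387, -0.153, 0.168]
orientation: [-0.512, 0.531, -0.462, 0.493]
wrist_force: [0.1, -0.7, 4.2]
width: 0.0004
```

Emit:
send_rows --commands '[[[0,0.0017,0],0,255]]'

```text
time: 11.55
tool_pos: [0.5392, -0.1531, 0.1673]
orientation: [-0.512, 0.53, -0.462, 0.493]
wrist_force: [-0.7, -0.6, 7.4]
width: -0.0002
```

Emit:
send_rows --commands '[[[0,0.002,0],0,255]]'

```text
time: 11.63
tool_pos: [0.5397, -0.1533, 0.1669]
orientation: [-0.512, 0.53, -0.463, 0.493]
wrist_force: [-1.6, 1.0, 10.3]
width: 0.0003
```

Emit:
send_rows --commands '[[[0,0.0018,-0.0003],0,255],[[0,0.0018,-0.0003],0,255]]'

```text
time: 11.8
tool_pos: [0.5402, -0.1536, 0.1671]
orientation: [-0.511, 0.528, -0.464, 0.494]
wrist_force: [-2.3, 1.9, 9.3]
width: -0.0002
```

Emit:
send_rows --commands '[[[0,0.0018,-0.0003],0,255],[[0,0.0018,-0.0003],0,255]]'

```text
time: 11.97
tool_pos: [0.5401, -0.1536, 0.1672]
orientation: [-0.511, 0.527, -0.465, 0.495]
wrist_force: [-2.4, 0.6, 7.9]
width: 0.0001
```

Emit:
send_rows --commands '[[[0,0.0018,-0.0003],0,255],[[0,0.0018,-0.0003],0,255]]'

```text
time: 12.13
tool_pos: [0.54, -0.1536, 0.1672]
orientation: [-0.51, 0.527, -0.466, 0.495]
wrist_force: [-1.8, 0.6, 7.9]
width: -0.0002
```

Emit:
send_rows --commands '[[[0,0.002,-0.001],0,255],[[0,0.0021,-0.001],0,255]]'

```text
time: 12.3
tool_pos: [0.5392, -0.1537, 0.1671]
orientation: [-0.51, 0.525, -0.467, 0.496]
wrist_force: [-0.5, 1.1, 7.9]
width: 0.0001
```

Emit:
send_rows --commands '[[[0,0.0021,-0.001],0,255],[[0,0.0021,-0.0006],0,255]]'

```text
time: 12.47
tool_pos: [0.5394, -0.1539, 0.1671]
orientation: [-0.509, 0.523, -0.469, 0.497]
wrist_force: [-1.5, 1.0, 8.2]
width: -0.0002
```

Emit:
send_rows --commands '[[[0,0.0021,-0.0005],0,255],[[0,0.0021,-0.0005],0,255],[[0,0.0021,-0.0005],0,255]]'

```text
time: 12.72
tool_pos: [0.5398, -0.1539, 0.167]
orientation: [-0.507, 0.521, -0.471, 0.499]
wrist_force: [-3.0, 1.5, 9.4]
width: -0.0
```

```bash
python3 - <<'E'
from h import *
st()
b,_=snap('scene','s7');t,_=snap('top','t7');st()
cv2.imwrite('pics/m7.png',np.hstack([cv2.resize(b[106:206,230:330],(400,400),interpolation=cv2.INTER_CUBIC),cv2.resize(t[230:330,296:396],(400,400),interpolation=cv2.INTER_CUBIC)])[:,:,::-1])
E
```

```text
t 12.7167 tcp [ 0.5398 -0.1539  0.167 ] F [-3.0392  1.5414  9.413 ] w -3.216713945345925e-05 q [-0.4008  0.2531 -0.1988  1.1884  0.0152  1.1557]
[[ 0.0126 -0.058   0.9982]
 [-0.999   0.0411  0.0149]
 [-0.0418 -0.9975 -0.0575]]
t 12.8167 tcp [ 0.5398 -0.1539  0.167 ] F [-1.7424  1.9104  9.3814] w -3.363109079674713e-05 q [-0.4008  0.253  -0.1989  1.1885  0.0151  1.1557]
[[ 0.0125 -0.0581  0.9982]
 [-0.999   0.0411  0.0149]
 [-0.0419 -0.9975 -0.0575]]
```

View pics/m7.png

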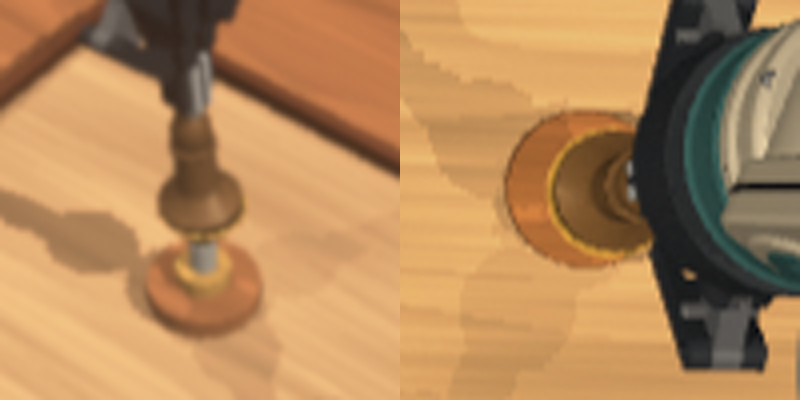

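```bash
python3 - <<'E'
from h import *
c=optics.calibration('scene')
for z in (.04,.055,.1,.165): print(z,proj(c,[.5343,-.1505,z]),proj(c,[.535,-.152,z]))
im=cv2.imread('pics/s7.png');hsv=cv2.cvtColor(im,cv2.COLOR_BGR2HSV)
for f in('s6','s7'):
    g=cv2.cvtColor(cv2.imread(f'pics/{f}.png'),cv2.COLOR_BGR2GRAY).astype(float)
    for v in (137,140,143,147,150,155,158):
        r=cv2.GaussianBlur(g,(1,3),0)[v,262:300]; d=np.diff(r); l=d[:20].argmin(); h=20+d[20:].argmax()
        print(f,v,262.5+l,262.5+h,262.5+(l+h)/2)
E
```

```text
0.04 [280.34260865 171.63531875] [279.64352837 171.52179216]
0.055 [280.26479455 167.19402116] [279.55867225 167.08017326]
0.1 [280.02163065 153.31526083] [279.29350452 153.20051509]
0.165 [279.64231059 131.66528603] [278.87986604 131.54946113]
s6 137 272.5 283.5 278.0
s6 140 272.5 284.5 278.5
s6 143 272.5 284.5 278.5
s6 147 273.5 284.5 279.0
s6 150 270.5 289.5 280.0
s6 155 269.5 290.5 280.0
s6 158 269.5 290.5 280.0
s7 137 272.5 282.5 277.5
s7 140 271.5 283.5 277.5
s7 143 272.5 283.5 278.0
s7 147 273.5 284.5 279.0
s7 150 271.5 288.5 280.0
s7 155 268.5 290.5 279.5
s7 158 269.5 290.5 280.0
```

Emit:
send_rows --commands '[[[-0.0007,0.0018,-0.001],0,255],[[-0.0007,0.0018,-0.001],0,255],[[-0.0007,0.0018,-0.001],0,255],[[-0.0007,0.0018,-0.001],0,255]]'

```text
time: 13.15
tool_pos: [0.5391, -0.1524, 0.1676]
orientation: [-0.506, 0.517, -0.475, 0.501]
wrist_force: [-1.3, -1.1, 6.2]
width: 0.0001
```

Emit:
send_rows --commands '[[[-0.001,0.0018,-0.0015],0,255],[[-0.001,0.0018,-0.0015],0,255],[[-0.001,0.0018,-0.0015],0,255],[[-0.001,0.0018,-0.0015],0,255]]'

```text
time: 13.48
tool_pos: [0.538, -0.1511, 0.1677]
orientation: [-0.504, 0.512, -0.481, 0.502]
wrist_force: [-0.5, -0.5, 5.5]
width: -0.0004
```

```bash
python3 - <<'E'
from h import *
st()
E
```

```text
t 13.4833 tcp [ 0.538  -0.1511  0.1677] F [-0.4627 -0.5447  5.481 ] w -0.0004020846425040792 q [-0.3966  0.23   -0.2258  1.1576  0.0138  1.1602]
[[ 0.0131 -0.0339  0.9993]
 [-0.9995  0.0292  0.0141]
 [-0.0296 -0.999  -0.0335]]
```

Emit:
send_rows --commands '[[[-0.001,0.0022,-0.0015],0,255],[[-0.0007,0.0024,-0.0015],0,255],[[-0.0003,0.0025,-0.001],0,255]]'

```text
time: 13.73
tool_pos: [0.5388, -0.1514, 0.167]
orientation: [-0.503, 0.508, -0.486, 0.504]
wrist_force: [-1.3, 0.0, 8.0]
width: -0.0001
```

Emit:
send_rows --commands '[[[-0.0003,0.0025,-0.0008],0,255],[[-0.0003,0.0025,-0.0008],0,255],[[-0.0003,0.0025,-0.0008],0,255]]'

```text
time: 13.98
tool_pos: [0.5401, -0.1526, 0.1666]
orientation: [-0.502, 0.504, -0.49, 0.505]
wrist_force: [-2.7, 1.3, 9.6]
width: 0.0002
```

```bash
python3 - <<'E'
from h import *
st()
b,_=snap('scene','s8')
g0=cv2.cvtColor(cv2.imread('pics/s8.png'),cv2.COLOR_BGR2GRAY).astype(float)
for v in (137,140,143,147,150,155,158,170,172):
        r=g0[v,262:300]; d=np.diff(r); l=d[:20].argmin(); h=20+d[20:].argmax()
        print(v,262.5+l,262.5+h,262.5+(l+h)/2)
E
```

```text
t 13.9833 tcp [ 0.5401 -0.1526  0.1666] F [-2.7331  1.2711  9.5643] w 0.00017109013971909148 q [-0.3965  0.2175 -0.2433  1.1266  0.0114  1.161 ]
[[ 0.0132 -0.0109  0.9999]
 [-0.9998  0.0169  0.0134]
 [-0.0171 -0.9998 -0.0107]]
137 272.5 282.5 277.5
140 272.5 283.5 278.0
143 272.5 283.5 278.0
147 273.5 284.5 279.0
150 271.5 288.5 280.0
155 268.5 290.5 279.5
158 268.5 290.5 279.5
170 276.5 292.5 284.5
172 276.5 293.5 285.0
```

The hand tilt is now back to about 1°. I'll rise, open, and regrip the stem upright so the final press is surely straight.

Emit:
send_rows --commands '[[[0,-0.01,-0.001],0,255],[[0,-0.012,0],0,200],[[0,0,0],0,100],[[0,0,0],0,0],[[0,0,-0.001],0,0],[[0,0,-0.001],0,0],[[0,0,0],0,0]]'

```text
time: 14.62
tool_pos: [0.5367, -0.1529, 0.1899]
orientation: [-0.502, 0.503, -0.49, 0.505]
wrist_force: [-0.7, -0.6, -0.4]
width: 0.0724
```

```bash
python3 - <<'E'
from h import *
st([.536,-.152,.115])
E
```

```text
t 14.6167 tcp [ 0.5367 -0.1529  0.1899] F [-0.6753 -0.5731 -0.4178] w 0.0723654370633971 q [-0.3993  0.1944 -0.2204  1.1721  0.0113  1.158 ]
[[ 0.0133 -0.0104  0.9999]
 [-0.9998  0.0167  0.0135]
 [-0.0168 -0.9998 -0.0102]]
to [0.536, -0.152, 0.115] tool shift [0.0004 0.0749 0.0001]
```

Emit:
send_rows --commands '[[[0,0.018,0],0,0],[[0,0.018,0],0,0],[[0,0.018,0],0,0],[[0,0.01,0],0,0],[[0,0.004,0],0,0]]'

```text
time: 15.03
tool_pos: [0.5362, -0.1519, 0.1192]
orientation: [-0.501, 0.503, -0.49, 0.505]
wrist_force: [-0.9, 0.9, 1.4]
width: 0.0851
```

```bash
python3 - <<'E'
from h import *
st([.536,-.152,.115])
a,c=snap('wrist','w9')
cv2.imwrite('pics/w9c.png',a[100:400,80:480,::-1])
for z in (.092,.165): print(proj(c,[.5355,-.1515,z]))
E
```

```text
t 15.0333 tcp [ 0.5362 -0.1519  0.1192] F [-0.8554  0.9489  1.3648] w 0.08509503116783047 q [-0.398   0.251  -0.3093  1.0253  0.0114  1.1594]
[[ 0.0132 -0.0092  0.9999]
 [-0.9998  0.0162  0.0133]
 [-0.0164 -0.9998 -0.009 ]]
to [0.536, -0.152, 0.115] tool shift [ 0.0002  0.0042 -0.0002]
[268.5656 244.9372]
[264.8036 322.737 ]
```

View pics/w9c.png

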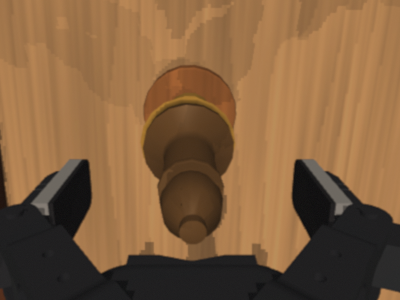

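The rim is at px ≈269, as predicted, but the finial at (273,330) is about 2–3 mm off the axis, so the bishop leans freely by about 2.5°. Gripping square now and pressing will straighten it.

Emit:
send_rows --commands '[[[0,0.003,0],0,150],[[0,0,0],0,255],[[0,0,0],0,255],[[0,0,0],0,255],[[0,0,0],0,255],[[0,0,0],0,255]]'

```text
time: 15.58
tool_pos: [0.5358, -0.1521, 0.1177]
orientation: [-0.502, 0.503, -0.49, 0.504]
wrist_force: [-3.5, -0.7, 0.6]
width: 0.0226
```

```bash
python3 - <<'E'
from h import *
st([.5355,-.1515,.115])
E
```

```text
t 15.5833 tcp [ 0.5358 -0.1521  0.1177] F [-3.5083 -0.7232  0.5774] w 0.022571849207697815 q [-0.398   0.2526 -0.3106  1.0235  0.01    1.1595]
[[ 0.0131 -0.0108  0.9999]
 [-0.9998  0.0154  0.0133]
 [-0.0156 -0.9998 -0.0106]]
to [0.5355, -0.1515, 0.115] tool shift [-0.0006  0.0027 -0.0002]
```

Emit:
send_rows --commands '[[[-0.0003,0.001,-0.001],0,255]]'

```text
time: 15.67
tool_pos: [0.5353, -0.1521, 0.1174]
orientation: [-0.502, 0.503, -0.491, 0.505]
wrist_force: [1.3, -0.2, 2.7]
width: 0.0224
```

Emit:
send_rows --commands '[[[-0.0003,0.0015,-0.001],0,255]]'

```text
time: 15.75
tool_pos: [0.5353, -0.1521, 0.1169]
orientation: [-0.501, 0.502, -0.491, 0.505]
wrist_force: [-0.4, 0.9, 5.1]
width: 0.0224
```

Emit:
send_rows --commands '[[[0,0.0018,-0.0005],0,255]]'

```text
time: 15.83
tool_pos: [0.5354, -0.1523, 0.1162]
orientation: [-0.501, 0.501, -0.492, 0.505]
wrist_force: [-1.7, 0.3, 8.6]
width: 0.0229
```

Emit:
send_rows --commands '[[[0,0.0017,-0.0006],0,255],[[0,0.0017,-0.0006],0,255]]'

```text
time: 16.0
tool_pos: [0.5353, -0.1523, 0.1158]
orientation: [-0.5, 0.5, -0.493, 0.506]
wrist_force: [-3.1, 1.7, 10.0]
width: 0.0231
```

Emit:
send_rows --commands '[[[0,0.0018,-0.0006],0,255],[[0,0.0018,-0.0006],0,255]]'

```text
time: 16.17
tool_pos: [0.5351, -0.1523, 0.1157]
orientation: [-0.5, 0.5, -0.494, 0.507]
wrist_force: [-3.6, 1.8, 10.2]
width: 0.0225
```

Emit:
send_rows --commands '[[[0,0.0018,-0.0006],0,255],[[0,0.0018,-0.0006],0,255]]'

```text
time: 16.33
tool_pos: [0.535, -0.1523, 0.1157]
orientation: [-0.499, 0.499, -0.494, 0.508]
wrist_force: [-2.8, 0.6, 10.2]
width: 0.0227
```

```bash
python3 - <<'E'
from h import *
st()
E
```

```text
t 16.3333 tcp [ 0.535  -0.1523  0.1157] F [-2.8163  0.5626 10.1773] w 0.022740177490552023 q [-0.4007  0.2435 -0.3271  1.0012  0.0134  1.1561]
[[ 0.014   0.0043  0.9999]
 [-0.9998  0.0128  0.014 ]
 [-0.0127 -0.9999  0.0045]]
```

Pressed with about 12–13 N on the plinth for 0.5 s, hand tilt under 1°. Now I open part-way and then rock by pushing the stem towards −x with the +z finger.

Emit:
send_rows --commands '[[[0,0,0],0,110],[[0,0,0],0,110],[[0,0,0],0,110],[[0,0,0],0,110]]'

```text
time: 16.67
tool_pos: [0.5365, -0.1525, 0.1166]
orientation: [-0.498, 0.497, -0.496, 0.509]
wrist_force: [-0.2, -0.2, -0.1]
width: 0.0484
```

Emit:
send_rows --commands '[[[0,0,-0.003],0,110],[[0,0,-0.003],0,110]]'

```text
time: 16.83
tool_pos: [0.5307, -0.1526, 0.116]
orientation: [-0.498, 0.497, -0.495, 0.509]
wrist_force: [0.4, 0.0, 0.6]
width: 0.0484
```

```bash
python3 - <<'E'
from h import *
st()
E
```

```text
t 16.8333 tcp [ 0.5307 -0.1526  0.116 ] F [0.4444 0.011  0.5527] w 0.04844462142582806 q [-0.4049  0.2337 -0.3394  0.9944  0.0148  1.1514]
[[ 0.0146  0.0088  0.9999]
 [-0.9998  0.0123  0.0145]
 [-0.0122 -0.9999  0.009 ]]
```

Emit:
send_rows --commands '[[[0,-0.0007,-0.003],0,110],[[0,-0.0007,-0.002],0,110]]'

```text
time: 17.0
tool_pos: [0.5244, -0.1524, 0.1166]
orientation: [-0.499, 0.498, -0.495, 0.509]
wrist_force: [0.4, 0.6, -0.2]
width: 0.0486
```

Emit:
send_rows --commands '[[[0,-0.0005,-0.002],0,110]]'

```text
time: 17.08
tool_pos: [0.5219, -0.1524, 0.117]
orientation: [-0.499, 0.498, -0.495, 0.509]
wrist_force: [-0.0, -0.0, 0.1]
width: 0.0483
```

Emit:
send_rows --commands '[[[0,-0.0005,-0.002],0,110]]'

```text
time: 17.17
tool_pos: [0.5197, -0.1525, 0.1175]
orientation: [-0.498, 0.498, -0.495, 0.509]
wrist_force: [0.2, 0.5, 0.6]
width: 0.0487
```

Emit:
send_rows --commands '[[[0,-0.0005,-0.002],0,110]]'

```text
time: 17.25
tool_pos: [0.5182, -0.1526, 0.1183]
orientation: [-0.498, 0.497, -0.495, 0.509]
wrist_force: [3.7, 1.1, 0.3]
width: 0.0486
```

Emit:
send_rows --commands '[[[0,-0.0003,-0.003],0,110]]'

```text
time: 17.33
tool_pos: [0.5166, -0.1528, 0.1194]
orientation: [-0.497, 0.496, -0.496, 0.51]
wrist_force: [3.9, 0.5, 2.4]
width: 0.0483
```

Emit:
send_rows --commands '[[[0,-0.0003,-0.002],0,110]]'

```text
time: 17.42
tool_pos: [0.5156, -0.1531, 0.1204]
orientation: [-0.497, 0.496, -0.497, 0.511]
wrist_force: [1.9, 0.7, 0.8]
width: 0.0487
```

```bash
python3 - <<'E'
from h import *
st()
E
```

```text
t 17.4167 tcp [ 0.5156 -0.1531  0.1204] F [1.8901 0.7429 0.7845] w 0.04874152113598557 q [-0.4186  0.2017 -0.3699  0.9902  0.0178  1.1375]
[[ 0.0149  0.0154  0.9998]
 [-0.9998  0.0126  0.0147]
 [-0.0124 -0.9998  0.0156]]
```

Emit:
send_rows --commands '[[[0,0.0005,-0.002],0,110]]'

```text
time: 17.5
tool_pos: [0.5147, -0.1535, 0.1207]
orientation: [-0.496, 0.495, -0.498, 0.511]
wrist_force: [3.0, 1.1, 1.2]
width: 0.0487
```

Emit:
send_rows --commands '[[[0,0.0005,-0.002],0,110]]'

```text
time: 17.58
tool_pos: [0.5139, -0.1538, 0.121]
orientation: [-0.496, 0.494, -0.499, 0.512]
wrist_force: [4.3, 0.2, 1.8]
width: 0.0487
```

```bash
python3 - <<'E'
from h import *
st()
a,c=snap('wrist','w10');b,_=snap('scene','s10')
cv2.imwrite('pics/m10.png',np.hstack([a[120:420,80:480],cv2.resize(b[106:181,230:330],(400,300),interpolation=cv2.INTER_CUBIC)])[:,:,::-1])
for z in (.092,.165): print(proj(c,[.535,-.1515,z]))
E
```

```text
t 17.5833 tcp [ 0.5139 -0.1538  0.121 ] F [4.2684 0.1508 1.8184] w 0.048678193446278877 q [-0.4219  0.1949 -0.3772  0.9841  0.0194  1.134 ]
[[ 0.0152  0.0212  0.9997]
 [-0.9998  0.0117  0.015 ]
 [-0.0114 -0.9997  0.0214]]
[307.1295 240.5125]
[334.3425 315.2253]
```

View pics/m10.png

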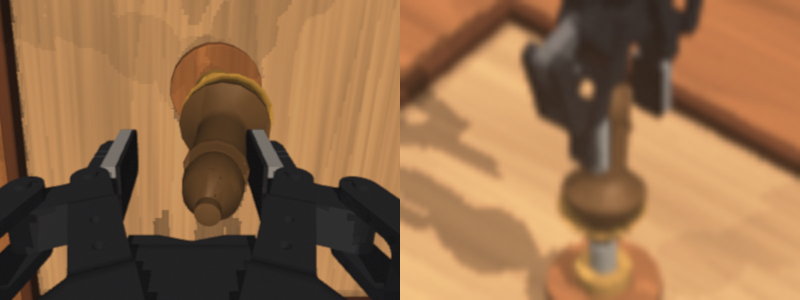

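Rocked about 9° towards −x: the finial is at px (287,333), where upright would be (334,315), and the rim is still centred at 306. Holding two rows more, then backing off.

Emit:
send_rows --commands '[[[0,0,-0.0015],0,110],[[0,0,0.002],0,110],[[0,0,0.003],0,110],[[0,0,0.004],0,110],[[0,0,0.005],0,110],[[0,0,0.005],0,110],[[0,0,0.002],0,110]]'

```text
time: 18.27
tool_pos: [0.5288, -0.1523, 0.1179]
orientation: [-0.498, 0.498, -0.495, 0.509]
wrist_force: [-0.3, 0.4, 0.8]
width: 0.0487
```

```bash
python3 - <<'E'
from h import *
st([.535,-.152,.12])
E
```

```text
t 18.2667 tcp [ 0.5288 -0.1523  0.1179] F [-0.3021  0.4192  0.7843] w 0.048705844816464894 q [-0.406   0.2297 -0.3401  0.9992  0.015   1.1508]
[[ 0.014   0.0076  0.9999]
 [-0.9998  0.0131  0.0139]
 [-0.013  -0.9999  0.0077]]
to [0.535, -0.152, 0.12] tool shift [-0.0003 -0.0021  0.0062]
```

Clear of the stem. I open fully, rise straight up, and back the hand off.

Emit:
send_rows --commands '[[[0,-0.001,0.003],0,0],[[0,-0.001,0.003],0,0],[[0,0,0],0,0],[[0,-0.015,0],0,0],[[0,-0.018,0],0,0],[[0,-0.018,0],0,0],[[0,-0.018,0],0,0],[[0,-0.015,0],0,0],[[0,0,0],0,0]]'

```text
time: 19.02
tool_pos: [0.5322, -0.1524, 0.2041]
orientation: [-0.5, 0.501, -0.492, 0.507]
wrist_force: [0.7, 0.1, 1.1]
width: 0.0857
```

```bash
python3 - <<'E'
from h import *
st()
a,c=snap('wrist','w11');b,cs=snap('scene','s11')
for z in (.092,.168): print(proj(c,[.535,-.1515,z]),proj(cs,[.535,-.1515,z]))
u,v=np.round(proj(c,[.535,-.1515,.13])).astype(int); b0=min(270,max(0,v-75)); a0=u-100
print('wrist crop',a0,b0,'x2; scene crop 245 106 x4')
cv2.imwrite('pics/m11.png',np.hstack([cv2.resize(a[b0:b0+150,a0:a0+200],(400,300)),cv2.resize(b[106:181,230:330],(400,300),interpolation=cv2.INTER_CUBIC)])[:,:,::-1])
E
```

```text
t 19.0167 tcp [ 0.5322 -0.1524  0.2041] F [0.6921 0.0782 1.1216] w 0.08565729005753567 q [-0.4026  0.1721 -0.2165  1.1911  0.0131  1.1538]
[[ 0.0143 -0.0031  0.9999]
 [-0.9998  0.0155  0.0144]
 [-0.0156 -0.9999 -0.0029]]
[274.0292 206.357 ] [279.5188 155.8292]
[274.69   238.6136] [279.0465 130.6   ]
wrist crop 174 145 x2; scene crop 245 106 x4
```

```bash
python3 - <<'E'
from h import *
import pickle
def prof(f,u0,u1,rows,vt):
    h=cv2.cvtColor(cv2.imread(f'pics/{f}.png'),cv2.COLOR_BGR2HSV)
    m=((h[...,2]<vt)&(h[...,1]>120)).astype(np.uint8)
    for v in rows:
        x=np.flatnonzero(m[v,u0:u1]); print(f,v,(u0+x[0],u0+x[-1],u0+x.mean().round(1),len(x)) if len(x) else None)
prof('w6',230,330,range(200,262,6),125)
prof('w11',230,330,range(190,256,6),125)
def edges(f):
    g=cv2.cvtColor(cv2.imread(f'pics/{f}.png'),cv2.COLOR_BGR2GRAY).astype(float)
    for v in (134,137,140,143,147,150,155,158):
        d=np.diff(g[v,262:300]); l=d[:18].argmin(); h=18+d[18:].argmax(); print(f,v,262.5+(l+h)/2,h-l)
edges('s6');edges('s11')
E
```

```text
w6 200 (np.int64(258), np.int64(314), np.float64(286.0), 57)
w6 206 (np.int64(257), np.int64(321), np.float64(287.1), 61)
w6 212 (np.int64(256), np.int64(320), np.float64(287.0), 63)
w6 218 (np.int64(257), np.int64(319), np.float64(288.0), 63)
w6 224 (np.int64(258), np.int64(315), np.float64(286.5), 58)
w6 230 (np.int64(262), np.int64(312), np.float64(287.0), 51)
w6 236 (np.int64(268), np.int64(307), np.float64(287.5), 40)
w6 242 (np.int64(270), np.int64(305), np.float64(287.5), 36)
w6 248 (np.int64(273), np.int64(304), np.float64(288.5), 32)
w6 254 (np.int64(277), np.int64(308), np.float64(292.5), 32)
w6 260 (np.int64(281), np.int64(307), np.float64(297.7), 14)
w11 190 (np.int64(248), np.int64(299), np.float64(273.5), 52)
w11 196 (np.int64(245), np.int64(302), np.float64(273.5), 58)
w11 202 (np.int64(243), np.int64(303), np.float64(273.0), 61)
w11 208 (np.int64(243), np.int64(303), np.float64(273.0), 61)
w11 214 (np.int64(244), np.int64(303), np.float64(273.5), 60)
w11 220 (np.int64(246), np.int64(301), np.float64(273.5), 56)
w11 226 (np.int64(250), np.int64(297), np.float64(273.5), 48)
w11 232 (np.int64(252), np.int64(290), np.float64(271.0), 39)
w11 238 (np.int64(253), np.int64(286), np.float64(269.5), 34)
w11 244 (np.int64(257), np.int64(291), np.float64(274.0), 35)
w11 250 (np.int64(264), np.int64(293), np.float64(278.5), 26)
s6 134 278.0 9
s6 137 278.0 11
s6 140 278.5 12
s6 143 278.5 12
s6 147 279.0 11
s6 150 280.5 18
s6 155 279.5 22
s6 158 280.0 21
s11 134 280.5 10
s11 137 280.0 11
s11 140 280.5 12
s11 143 280.0 11
s11 147 280.0 11
s11 150 280.0 17
s11 155 280.0 21
s11 158 280.0 21
```

Emit:
send_rows --commands '[[[0.01,-0.015,-0.005],0,0],[[0.03,-0.005,-0.02],0,0],[[0.03,-0.002,-0.025],0,0],[[0.03,-0.002,-0.025],0,0],[[0.03,0,-0.025],0,0],[[0.03,0,0],0,0],[[0,0,0],0,0]]'

```text
time: 19.7
tool_pos: [0.4257, -0.3147, 0.2127]
orientation: [-0.504, 0.506, -0.483, 0.507]
wrist_force: [0.2, -0.9, 0.6]
width: 0.0852
```

```bash
python3 - <<'E'
from rim import *
st()
im,ct=snap('top','t12')
e=rim('t12',348,279,28); print('rim t0',rim('top0',348,279,28))
for p in (.092,.112,.168): print(p,proj(ct,[.535,-.1515,p]))
h=cv2.cvtColor(cv2.imread('pics/t12.png'),cv2.COLOR_BGR2HSV)
np.set_printoptions(linewidth=250)
print(h[264:296:1,328:368,2])
E
```

```text
t 19.7 tcp [ 0.4257 -0.3147  0.2127] F [ 0.2317 -0.8845  0.6286] w 0.08523928128420002 q [-0.7613  0.1403 -0.2359  1.2263  0.0047  0.7877]
[[ 0.0215 -0.0197  0.9996]
 [-0.9994  0.0252  0.022 ]
 [-0.0256 -0.9995 -0.0191]]Traceback (most recent call last):
  File "<stdin>", line 4, in <module>
  File "rim.py", line 8, in rim
    cs=cv2.findContours(m,cv2.RETR_EXTERNAL,cv2.CHAIN_APPROX_NONE)[0];c=max(cs,key=cv2.contourArea)
                                                                        ~~~^^^^^^^^^^^^^^^^^^^^^^^^
ValueError: max() iterable argument is empty
```

```bash
python3 - <<'E'
from h import *
ct=optics.calibration('top')
for p in (.095,.168): print(p,proj(ct,[.5343,-.1505,p]),proj(ct,[.535,-.1515,p]))
h=cv2.cvtColor(cv2.imread('pics/t12.png'),cv2.COLOR_BGR2HSV)
for v in range(262,298): print(v,' '.join('%3d'%x for x in h[v,330:370,2]))
E
```

```text
0.095 [348.95315266 277.78330886] [349.5876313  277.35197846]
0.168 [357.62860222 279.16123773] [358.32686676 278.6853897 ]
262 151 166 166 165 166 166 167 167 166 166 180 181 185 191 180 180 179 179 183 188 184 186 184 179 159 136 128 128 129 128 128 129 169 182 221 222 222 223 222 223
263 160 161 161 162 162 163 164 163 163 164 165 172 185 185 182 172 158 152 155 157 160 164 164 167 168 149 134 129 128 129 129 130 137 151 196 222 223 224 224 224
264 156 155 156 156 156 157 156 157 157 167 175 176 166 149 143 123 103  98  95  93  95  95  92 107 132 136 138 137 129 128 129 129 134 156 159 221 223 224 225 224
265 156 155 156 155 155 155 153 154 170 176 178 151 116 103 102 100  98  97  95  92  93  90  88  87  86  95 118 130 134 131 129 128 129 156 158 220 223 223 223 223
266 157 158 159 158 159 155 151 170 184 157 136 106 106 104 103 100  99  98  94  92  90  89  84  85  84  83  84 100 119 135 130 127 127 141 141 190 195 218 218 218
267 156 157 157 157 157 153 161 183 151 115 100 107 106 104 101 100  98  96  94  92  90  87  81  84  83  82  81  84  92 120 135 123 121 116 116 140 144 201 
[... 4227 characters left out ...]
 199 225 227 227 227 226 227 227 226 226 226
294 182 168 154 161 144 144 147 147 147 147 148 148 148 161 162 164 167 160 150 145 139 138 126 137 137 138 137 171 175 225 226 227 227 227 227 226 227 227 227 227
295 183 184 184 179 162 146 154 145 140 139 145 146 146 154 159 158 157 144 161 142 166 157 162 169 168 168 168 199 202 223 225 225 225 224 225 224 225 225 225 225
296 184 185 184 185 184 168 176 167 143 136 143 143 144 143 150 149 152 154 173 155 183 192 200 202 201 200 201 199 200 223 225 225 224 224 224 224 224 225 224 224
297 186 185 186 186 186 186 186 187 172 166 165 166 165 165 166 164 169 186 187 187 187 201 203 203 203 203 203 203 203 225 227 226 227 227 226 226 227 227 227 226
```

```bash
python3 - <<'E'
from h import *
s=sensors.observe();print(s['wrist_force'],np.abs(s['qd']).max(),s['time']); print(ticket.sign_off())
E
```

```text
[-1.2117176  -0.05261266 -0.7581402 ] 0.05058050199098075 19.75
the job is handed in; nothing more can be done
None
```

The bishop is out of its stand, seated in the plinth cup, pressed, rocked, and released, and the job is signed off at 19.75 s of the 58 s allowed. No verdict was reported, so this rests on my own checks.

**Carrying:** The hand drifted about 5° off vertical while holding the bishop. I seated it lightly, let go, and pressed on the head top with shut fingertips, which also brought the hand back upright.

**Pressing:** I regripped the stem square and pressed straight down for about 0.5 s. The wrist read 8.6–10.2 N, so with the bishop's weight the cup carried about 12–13.5 N. The highest during any press was about 14 N. The hand was within about 1° of vertical for that press. In the earlier head-top presses the bishop leaned about 2–3°.

**Rocking:** I pushed the stem with one finger and the wrist image put the lean at about 9–10°, with the rim still in place. This is the top of the 6–10° range, and the image reading is rough.

**Final state:** The hand is open and well clear of the bishop. The views agree only roughly on its remaining lean:

| View | Estimated lean |
|---|---|
| Top camera | about 0.04 rad |
| Wrist camera | about 0.035 rad |
| Scene camera | about 0.01 rad, sees one direction only |

All are below the 0.07 rad limit, but an error of 1–2 pixels would use most of that margin.

**Not checked:**
- My last composite picture was refused by the viewer limit, so the final checks are pixel measurements only.
- I did not measure the knight, magnifier and dish again at the end. The hand kept well clear of all three.

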